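# Put the graphite shaping tools back in their trays

### The arm

A 6-joint arm with a two-finger parallel gripper is mounted at the origin on the work surface. World frame = base frame: x ahead of the robot, y to its left, z up, the work surface at z = 0. Lengths are in m, angles in rad, forces in N, time in s.
With the tool pointing down it reaches from about 0.275 to 1 m from the base axis. Payload 8.4 kg.
Tool frame: the origin (TCP) lies on the centre line of the jaws, within the pads' length; the fingertips stand 17 mm ahead of it and the grasp point (between the pads) lies 2 mm behind it (bot.tcp_to_tips is the z of the fingertips in the tool frame, in m); z points along the fingers, y is the line along which they close (so a half turn about z gives the same grasp; the last joint's range is limited). The gripper opens to 85 mm and grips with 20 to 120 N. Pads are 22 mm wide; open, the fingers measure 114 mm over their backs; the gripper's body (76 mm by 85 mm) begins 54 mm behind the grasp point. The pads swing forward as they close: fully open they stand 13 mm farther back than shut.
Start: joints at [-1.305, 0.353, 1.633, -0, 1.155, -0.002], TCP at [0.165, -0.603, 0.213] pointing down, gripper open.
Joint ranges: [-2.63, 2.63], [-0.92, 2.1], [0.06, 2.66], [-1.3, 4.44], [0, 2.69], [-3.02, 3.02]. Speed limits (rad/s): [2.22, 2.22, 2.79, 3.14, 3.14, 3.14].

### API

Orientations are given as a unit quaternion [x, y, z, w].
In Python, from workcell import bot, hand, kinematics, get_obs, vision, hand_in gives the robot as it stands. The module is installed in compiled form; this text tells all that it offers. Calls block until the motion is done:
- bot.reach(position, orientation): joint-space move of the TCP to a pose.
- bot.servo_line(position, ori=None, velocity=0.15): straight line of the TCP; ori=None keeps the orientation; velocity is the mean speed in m/s.
- bot.goto_joints(angles): joint-space move.
- hand.move_gripper(opening, strength=None): finger opening in m; strength is the grip in N (None keeps the last); returns when the fingers have stopped.
- bot.dwell(seconds).
- kinematics.solve_ik(position, orientation): joint angles nearest the present ones, or None.
- get_obs(): the state.
- vision.read_camera(name): name is "side" or "top" or "wrist"; returns a dict with "frame" (384x512x3 uint8, red, green, blue), "intrinsics" (3x3 intrinsics, pixels), "dist" ([k1, k2, p1, p2, k3] as OpenCV has them; the pictures are not rectified), "view" (4x4, takes a point from world to camera coordinates). Camera axes: x right, y down, z forward; pixel columns grow to the right and rows downward; lengths in m; the calibration is good to about 2 mm. A picture is of the moment at which its call begins. There is no depth.
A pose or a line that the arm cannot do raises bot.IKError and nothing moves.
- hand_in(): hands the job in; it is judged then, once.
The state is a dict: "time_s": time; "joint_pos": joint angles; "joint_vel": joint speeds; "joint_efforts": joint torques, N m; "position": TCP position; "orientation": TCP orientation; "wrist_force": force on the tool from outside, world axes, zero at the start; "ft_torque": the same for the moment, N m; "gripper_width": finger opening in m; "grip_force": force on a finger pad.
Only numpy, scipy, OpenCV 4.12 (cv2) and the standard library are available. Lean on these libraries where they do the work, as an engineer would, in place of code of your own. Each camera call takes 0.05 s, during which the arm holds its last target. There are 200 camera calls.

### The job

The glass-blowing demonstration is over: put each of the four graphite shaping pieces into the beech tray whose recess has its shape and size, so that it stands upright, flat on the recess floor. Lower each piece in rather than dropping it, let go of everything, and leave the pot of glass rods and the glass marble where they are.

Things in the scene. Friction and masses are not known exactly. Their poses are not given: they have to be found in the camera images.
- dome_mid (a point): Dome mould: the large round piece, a cylinder 60 mm in diameter with a bowl-shaped hollow (48 mm wide) in its top. Dark grey graphite, 46 mm tall, standing loose on the bench right way up; this point is its centre, 23 mm above its underside; z is up.
- press_mid (a point): Press block: the square piece, 50 x 50 mm, with four small round dimples in its top; x and y are square to its sides. Dark grey graphite, 46 mm tall, standing loose on the bench right way up; this point is its centre, 23 mm above its underside; z is up.
- trough_mid (a point): Trough mould: the long piece, 88 mm along its y and 34 mm wide along its x, with a groove 14 mm wide and 12 mm deep along the top (walls 10 mm thick); can be gripped across its 34 mm width. Dark grey graphite, 46 mm tall, standing loose on the bench right way up; this point is its centre, 23 mm above its underside; z is up.
- punch_mid (a point): Punch: the small round piece, a plain cylinder 32 mm in diameter. Dark grey graphite, 46 mm tall, standing loose on the bench right way up; this point is its centre, 23 mm above its underside; z is up.
- dome_seat (a point): Tray for the dome mould: a 92 x 92 mm block with a large round recess, 72 mm in diameter. All four trays are light beech blocks 16 mm high, fixed to the bench, with one recess whose floor is 6 mm above the bench and whose walls stand 10 mm above that floor, mouth edge bevelled 2 mm. This point is the centre of the recess floor (6 mm above the bench); z is up.
- press_seat (a point): Tray for the press block: an 80 x 80 mm block with a square recess, 62 x 62 mm; x and y are square to the recess's sides. All four trays are light beech blocks 16 mm high, fixed to the bench, with one recess whose floor is 6 mm above the bench and whose walls stand 10 mm above that floor, mouth edge bevelled 2 mm. This point is the centre of the recess floor (6 mm above the bench); z is up.
- trough_seat (a point): Tray for the trough mould: a 116 mm (along y) by 64 mm (along x) block with an oblong recess, 100 mm along y and 46 mm along x. All four trays are light beech blocks 16 mm high, fixed to the bench, with one recess whose floor is 6 mm above the bench and whose walls stand 10 mm above that floor, mouth edge bevelled 2 mm. This point is the centre of the recess floor (6 mm above the bench); z is up.
- punch_seat (a point): Tray for the punch: a 64 x 64 mm block with a small round recess, 44 mm in diameter. All four trays are light beech blocks 16 mm high, fixed to the bench, with one recess whose floor is 6 mm above the bench and whose walls stand 10 mm above that floor, mouth edge bevelled 2 mm. This point is the centre of the recess floor (6 mm above the bench); z is up.
- jar_mid (a point): Bystander: loose round dark steel pot, 70 mm in diameter and 90 mm tall, with glass rods that stick up to 155 mm above the bench; this point is the pot's centre, 45 mm above the bench. (Beyond it, on the robot's right, a fixed concrete block with a bench torch, up to 340 mm tall, is centred 0.50 m ahead and 0.70 m to the right: 190 mm deep, 300 mm wide.)
- marble_mid (a point): Bystander: loose amber glass marble, 44 mm in diameter, fixed on a round brass foot 64 mm wide, 56 mm tall in all; this point is on its axis 20 mm above the bench.
Not all that is in view belongs to the job. Leave any blue look-alike of the part that bears trough_seat alone. What is shaped like the part that bears press_seat but pink is not meant.

How it is judged:
By the outcome, as a careful person would: the job done as asked, in the order asked, and still so for the second after the job is handed in, with the robot touching nothing.
It also fails if it takes over 93 s, if anything falls off the work surface, if the arm or the gripper's body presses on something with over 40 N, if the wrist force passes 120 N, or if a joint passes its speed limit or range.

## Working session

There is one attempt and no reset: what is moved stays moved. The work goes in short steps, each a Python script; the robot and the scene stay as the last script left them, time stands still between calls to the robot, and variables do not carry over. Pictures are saved under pics/ and viewed, at most 14 in all, crops included, and the job is handed in when it is done.

```bash
mkdir -p pics; python3 - <<'E'
from workcell import *
import cv2,numpy as np
for n in ["top","side"]:
    c=vision.read_camera(n); cv2.imwrite(f"pics/{n}0.png",cv2.cvtColor(c["frame"],cv2.COLOR_RGB2BGR))
    print(n,c["intrinsics"].tolist() if hasattr(c["intrinsics"],'tolist') else c["intrinsics"],c["dist"],np.round(c["view"],3).tolist())
o=get_obs();print(o["time_s"],o["orientation"],o["position"],bot.tcp_to_tips)
E
```

```text
top [[367.02603499483064, 0.0, 252.2300906830704], [0.0, 367.02603499483064, 190.14347795527084], [0.0, 0.0, 1.0]] [-0.08051172  0.          0.          0.          0.        ] [[-0.018, -1.0, 0.025, -0.055], [-0.985, 0.013, -0.17, 0.478], [0.169, -0.027, -0.985, 1.284], [0.0, 0.0, 0.0, 1.0]]
side [[480.1966400209973, 0.0, 253.5697904024728], [0.0, 480.1966400209973, 193.69831157240876], [0.0, 0.0, 1.0]] [-0.15541901  0.          0.          0.          0.        ] [[-0.78, -0.625, -0.007, 0.353], [-0.36, 0.459, -0.812, 0.239], [0.511, -0.631, -0.584, 1.48], [0.0, 0.0, 0.0, 1.0]]
0.1 [ 9.91046910e-01  1.33512610e-01 -9.11910142e-05 -6.29835681e-04] [ 0.16525603 -0.60229449  0.2123327 ] 0.017
```

View pics/top0.png

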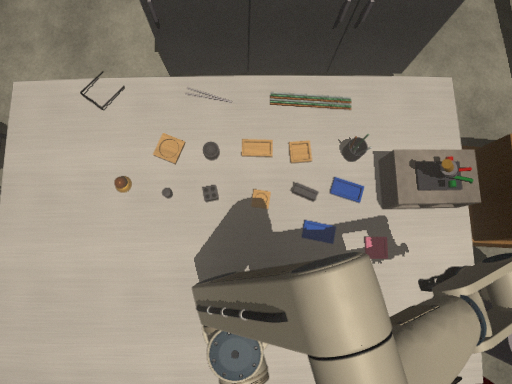

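View pics/side0.png

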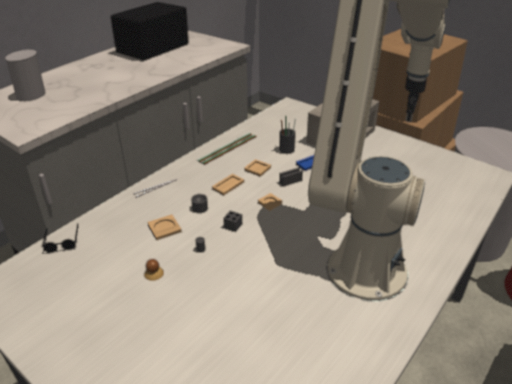

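```bash
cat > h.py <<'E'
from workcell import *
import cv2,numpy as np
from scipy.spatial.transform import Rotation as R
def grab(n,name):
    c=vision.read_camera(n); np.savez(f"pics/{name}.npz",**c)
    cv2.imwrite(f"pics/{name}.png",cv2.cvtColor(c["frame"],cv2.COLOR_RGB2BGR)); return c
def load(name): return dict(np.load(f"pics/{name}.npz"))
def rays(c,px):
    K,d,V=(np.asarray(c[k],float) for k in("intrinsics","dist","view"))
    p=cv2.undistortPoints(np.asarray(px,float).reshape(-1,1,2),K,d).reshape(-1,2)
    D=np.c_[p,np.ones(len(p))]@V[:3,:3]; return -V[:3,:3].T@V[:3,3],D
def onplane(c,px,z):
    o,D=rays(c,px); return o+D*((z-o[2])/D[:,2])[:,None]
def proj(c,P):
    K,d,V=(np.asarray(c[k],float) for k in("intrinsics","dist","view"))
    return cv2.projectPoints(np.asarray(P,float).reshape(-1,3),cv2.Rodrigues(V[:3,:3])[0],V[:3,3],K,d)[0].reshape(-1,2)
def tri(obs):  # [(cam,pixel)] -> point nearest all rays, residual
    A=np.zeros((3,3));b=np.zeros(3);L=[]
    for c,p in obs:
        o,D=rays(c,[p]);u=D[0]/np.linalg.norm(D[0]);M=np.eye(3)-np.outer(u,u);A+=M;b+=M@o;L.append((o,M))
    X=np.linalg.solve(A,b); return X,max(np.linalg.norm(M@(X-o)) for o,M in L)
def down(yaw): # tool down; jaw (tool y) line at angle yaw about z in world
    return (R.from_euler('z',yaw)*R.from_matrix([[0,1,0],[1,0,0],[0,0,-1]]) *R.from_euler('z',np.pi/2)).as_quat()
E
python3 - <<'E'
from h import *
for n in["top","side"]: grab(n,n+"1")
t=load("top1");s=load("side1")
T=dict(dt=(169,148),pu=(167,192),do=(211,150),pr=(210,193),tt=(257,148),pt=(300,152),put=(260,198),tr=(305,191),jar=(354,149),mar=(122,184))
S=dict(dt=(164,227),pu=(200,244),do=(200,203),pr=(233,221),tt=(229,184),pt=(258,168),put=(270,201),tr=(290,177),jar=(287,141),mar=(153,268))
for k in T: x,e=tri([(t,T[k]),(s,S[k])]);print(k,x.round(3),round(e,4))
w=vision.read_camera("wrist");o=get_obs()
V=w["view"];c=-V[:3,:3].T@V[:3,3];Rt=R.from_quat(o["orientation"]).as_matrix()
print(w["intrinsics"],w["dist"],"cam in tool",Rt.T@(c-o["position"]),"\n",(V[:3,:3]@Rt).round(3))
for y in(0,np.pi/2):print(R.from_quat(down(y)).as_matrix().round(2).tolist())
E
```

```text
dt [0.65  0.249 0.004] 0.0002
pu [0.477 0.248 0.021] 0.0009
do [0.633 0.087 0.021] 0.0019
pr [0.471 0.091 0.021] 0.0011
tt [ 0.644 -0.085  0.007] 0.0012
pt [ 0.628 -0.248  0.004] 0.0003
put [ 0.451 -0.093  0.008] 0.0019
tr [ 0.476 -0.258  0.017] 0.0004
jar [ 0.627 -0.446  0.042] 0.0012
mar [0.512 0.418 0.02 ] 0.0021
[[280.18624142   0.         257.33429966]
 [  0.         280.18624142 191.96737015]
 [  0.           0.           1.        ]] [-0.06352157  0.          0.          0.          0.        ] cam in tool [ 0.081055   -0.00098272 -0.16069381] 
 [[-0.001  1.     0.001]
 [-0.949 -0.    -0.317]
 [-0.317 -0.001  0.949]]
[[1.0, 0.0, 0.0], [0.0, -1.0, 0.0], [0.0, 0.0, -1.0]]
[[0.0, 1.0, 0.0], [1.0, -0.0, 0.0], [0.0, 0.0, -1.0]]
```

```bash
python3 - <<'E'
from h import *
o=get_obs()
bot.servo_line([0.15,-0.42,0.42],velocity=0.25)
for i,(x,y) in enumerate([(0.52,-0.32),(0.52,-0.13),(0.52,0.06),(0.52,0.25)]):
    bot.reach([x,y,0.28],down(np.pi)); grab("wrist",f"w{i}")
o=get_obs();print(o["time_s"],o["joint_pos"])
im=[cv2.imread(f"pics/w{i}.png") for i in range(4)]
m=np.vstack([np.hstack(im[:2]),np.hstack(im[2:])])
cv2.imwrite("pics/m.png",cv2.resize(m,(800,600),interpolation=cv2.INTER_AREA))
E
```

```text
5.9583 [ 4.42845503e-01  2.20338251e-01  1.66248193e+00 -7.60175065e-04
  1.25918482e+00 -1.12643807e+00]
```

View pics/m.png

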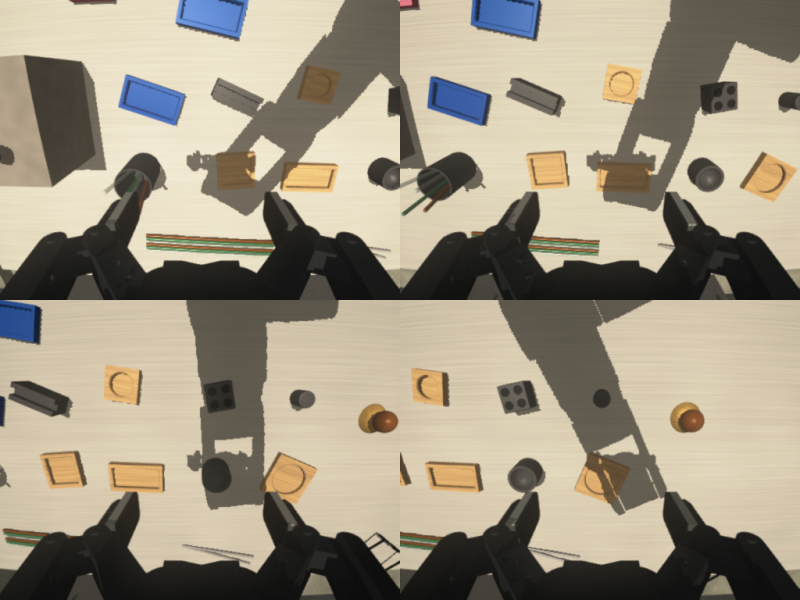

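```bash
cat >> h.py <<'E'
C=dict(dt=(.65,.249,.01),pu=(.477,.248,.02),do=(.633,.087,.02),pr=(.471,.091,.02),tt=(.644,-.085,.01),pt=(.628,-.248,.01),put=(.451,-.093,.01),tr=(.476,-.258,.02))
H=lambda k:.016 if k in("dt","tt","pt","put") else .046
SZ=dict(dt=(.092,.092),tt=(.116,.064),pt=(.08,.08),put=(.064,.064),pr=(.05,.05),tr=(.088,.034),do=.06,pu=.032)
def masks(f):
    h=cv2.cvtColor(f,cv2.COLOR_RGB2HSV);V=h[...,2].astype(int);S=h[...,1]
    b=(h[...,0]>6)&(h[...,0]<25)&(S>105)&(V>45)
    m=(V<72)&(S<75)
    return [cv2.morphologyEx(x.astype(np.uint8)*255,cv2.MORPH_CLOSE,np.ones((3,3))) for x in(b,m)]
def contour(c,k,dark=None):
    b,m=masks(c["frame"]); M=b if H(k)<.02 else m
    p=proj(c,[C[k]])[0]
    for q in sorted(cv2.findContours(M,cv2.RETR_EXTERNAL,cv2.CHAIN_APPROX_NONE)[0],key=lambda q:-cv2.pointPolygonTest(q,tuple(map(float,p)),True)):
        if cv2.contourArea(q)>80 and cv2.pointPolygonTest(q,tuple(map(float,p)),True)>-15: return q
def measure(c,k):
    q=contour(c,k)
    if q is None: return None
    if (q<2).any() or (q[...,0]>509).any() or (q[...,1]>381).any(): return None
    h=H(k);X=onplane(c,q.reshape(-1,2),h)[:,:2]; n=rays(c,[[0,0]])[0]; nad=n[:2]; s=SZ[k]
    Z=n[2]
    if isinstance(s,float):
        d=X-nad;r=np.hypot(*d.T);m=X.mean(0)-nad;a0=np.arctan2(m[1],m[0]);a=np.arctan2(d[:,1],d[:,0])-a0
        a=a0+(a.max()+a.min())/2; u=np.array([np.cos(a),np.sin(a)]);l=d@[-u[1],u[0]]
        return nad+u*((d@u).max()-s/2)+np.array([-u[1],u[0]])*(l.max()+l.min())/2,0,(l.max()-l.min(),(d@u).max()-(d@u).min())
    (cx,cy),(w,hh),ang=cv2.minAreaRect((X*1000).astype(np.float32))
    th=np.deg2rad(ang); 
    if w<hh: th+=np.pi/2
    if abs(s[0]-s[1])<1e-6: th=(th+np.pi/4)%(np.pi/2)-np.pi/4
    U=np.array([[np.cos(th),np.sin(th)],[-np.sin(th),np.cos(th)]]); ctr=[];ext=[]
    for u,L in zip(U,s):
        t=X@u;tn=nad@u;lo,hi=t.min(),t.max(); ext.append(hi-lo)
        ctr.append((lo+hi)/2 if lo<tn<hi else (hi-L/2 if (lo+hi)/2>tn else lo+L/2))
    return U.T@np.array(ctr),th,tuple(ext)   # th: direction of long side
E
python3 - <<'E'
from h import *
out=[]
for i in range(4):
    c=load(f"w{i}");im=cv2.cvtColor(c["frame"],cv2.COLOR_RGB2BGR)
    for k in C:
        r=measure(c,k)
        q=contour(c,k)
        if q is not None: cv2.drawContours(im,[q],-1,(0,0,255) if r else (255,0,255),1)
        if r: print(i,k,(r[0]*1000).round(1),round(np.rad2deg(r[1]),1),(np.array(r[2])*1000).round(1))
    out.append(im)
m=np.vstack([np.hstack([o[60:280] for o in out[:2]]),np.hstack([o[60:280] for o in out[2:]])])
cv2.imwrite("pics/m2.png",cv2.resize(m,(800,344)))
E
```

```text
0 do [612.6  48.3] 0.0 [53.9 55.3]
0 tt [644.3 -83.4] 87.5 [120.5  67.1]
0 pt [ 627.9 -247.2] 4.0 [82.9 78.3]
0 put [449.8 -92.6] -9.7 [62.7 68.9]
1 dt [648.7 248.9] -23.3 [ 90.8 103.1]
1 do [603.2  56.5] 0.0 [54.2 40.5]
1 pr [457.   62.3] -24.3 [60.7 43.6]
1 tt [644.4 -82. ] 87.7 [115.6  67.8]
1 pt [ 627.6 -244.7] 4.1 [82.1 80.7]
1 put [450.4 -92.3] -9.6 [63.4 63.1]
1 tr [ 457.7 -236.9] 46.3 [88.3 32. ]
2 dt [649.1 248.7] -23.6 [93.8 97.6]
2 pu [470.8 226.8] 0.0 [27.5 23.9]
2 do [631.2  90.3] 0.0 [56.9 75.8]
2 pr [470.7  92. ] 10.6 [51.1 49.7]
2 tt [645.4 -81.3] 87.7 [116.5  68.8]
2 pt [ 627.7 -244.7] 4.0 [82.1 87.3]
2 put [449.9 -91.3] -9.7 [63.6 66.2]
2 tr [ 469. -248.] 65.6 [106.7  43.4]
3 dt [647.9 249.6] -23.0 [95.  91.9]
3 pu [473.  250.1] 0.0 [30.5 31.4]
3 do [620.3  87.6] 0.0 [28.1 36.4]
3 pr [462.6 141.4] 9.7 [47.  13.4]
3 tt [644.3 -81.3] 87.4 [122.6  68.7]
3 put [449.5 -91. ] -9.8 [64.2 73.2]
```

View pics/m2.png

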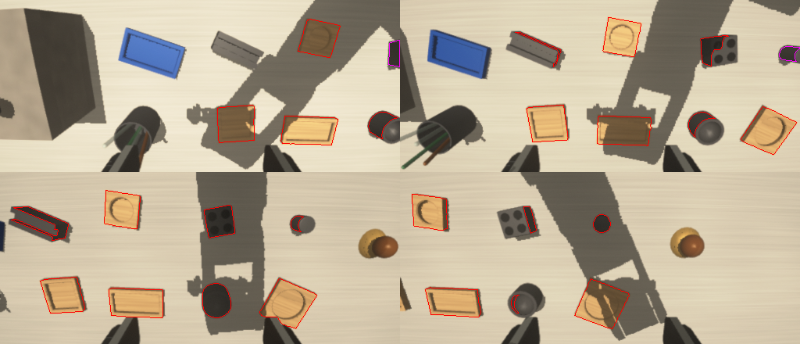

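```bash
python3 - <<'E'
from h import *
def p(i,x,y):
    x,y=int(x*1.28),int(y*1.28); f=load(f"w{i}")["frame"][y-1:y+2,x-1:x+2].reshape(-1,3).mean(0)
    print(i,x,y,f.round(), "S",cv2.cvtColor(f.astype(np.uint8).reshape(1,1,3),cv2.COLOR_RGB2HSV).ravel())
p(0,237,90);p(0,230,97);p(0,262,110);p(0,250,120)
p(1,705,90-0) if 0 else p(1,325,84);p(1,313,163);p(1,240,150)
p(2,303-0,99);p(2,316,108);p(2,215,400-300);p(2,230,320-300)
p(3,120,85);p(3,123,185);p(3,138,105); p(3,202,98)
E
```

```text
0 303 115 [124. 116. 105.] S [ 19  39 123]
0 294 124 [121. 114. 103.] S [ 17  38 121]
0 335 140 [113. 106.  93.] S [ 20  46 112]
0 320 153 [206. 196. 172.] S [ 21  42 206]
1 416 107 [72. 67. 60.] S [16 40 71]
1 400 208 [120. 112.  98.] S [ 20  45 119]
1 307 192 [212. 202. 176.] S [ 22  43 212]
2 387 126 [99. 93. 83.] S [18 39 98]
2 404 138 [218. 204. 177.] S [ 20  47 217]
2 275 128 [46. 43. 38.] S [17 40 45]
2 294 25 [91. 86. 75.] S [19 48 91]
3 153 108 [105.  98.  89.] S [ 19  39 104]
3 157 236 [91. 85. 77.] S [19 40 90]
3 176 134 [102.  96.  83.] S [ 20  45 101]
3 258 125 [48. 46. 42.] S [17 37 48]
```

```bash
python3 - <<'E'
from h import *
out=[]
for i,p in enumerate([(.52,.22,.25),(.47,.05,.34),(.55,-.38,.28),(.48,-.40,.34)],4):
    bot.reach(p,down(np.pi));c=grab("wrist",f"w{i}");im=cv2.cvtColor(c["frame"],cv2.COLOR_RGB2BGR)
    for k in C:
        r=measure(c,k);q=contour(c,k)
        if q is not None: cv2.drawContours(im,[q],-1,(0,0,255) if r else (255,0,255),1)
        if r: print(i,k,(r[0]*1000).round(1),round(np.rad2deg(r[1]),1),(np.array(r[2])*1000).round(1))
    out.append(im)
print(get_obs()["time_s"])
m=np.vstack([np.hstack([o[60:280] for o in out[:2]]),np.hstack([o[60:280] for o in out[2:]])])
cv2.imwrite("pics/m3.png",cv2.resize(m,(800,344)))
E
```

```text
4 dt [647.6 248.8] -23.0 [95.2 92.2]
4 pu [473.6 249.3] 0.0 [30.4 33.5]
4 do [594.5 115.6] 0.0 [52.5 34.5]
4 pr [441.  122.5] -5.8 [13.8 12.9]
4 tt [644.5 -81.4] 87.7 [122.4  69.1]
4 put [449.5 -91.3] -9.9 [64.1 72.8]
5 dt [647.5 249.2] -22.9 [92.7 97.6]
5 pu [465.4 227.1] 0.0 [27.3 21.9]
5 do [629.4  90.3] 0.0 [56.9 76.6]
5 pr [470.4  91.9] 10.4 [54.9 49.6]
5 tt [644.7 -81.4] 87.8 [115.2  68.5]
5 pt [ 627.5 -244.7] 4.0 [83.2 85.3]
5 put [449.2 -91.3] -9.5 [63.8 65.6]
5 tr [ 468.2 -247.6] 65.4 [101.2  44.3]
6 tt [644.5 -83.3] 87.6 [121.9  66.1]
6 pt [ 629.3 -246.1] 3.8 [84.  81.2]
6 put [450.6 -92.3] -9.2 [63.8 71.6]
7 tt [644.1 -83.5] 87.6 [121.1  67.1]
7 pt [ 627.9 -246.8] 3.9 [83.5 80.2]
7 put [449.8 -92.9] -9.9 [62.1 70.6]
7 tr [ 470.3 -255.2] 65.7 [53.3 32.6]
9.35
```

View pics/m3.png

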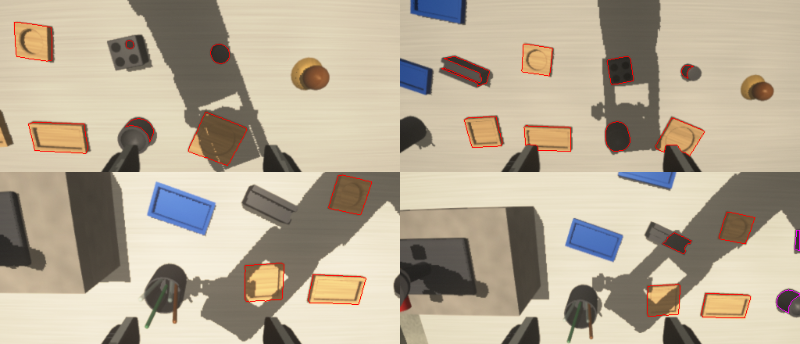

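```bash
python3 - <<'E'
from h import *
import h
def mk(f):
    b=h.masks0(f)[0]
    g=cv2.GaussianBlur(f.astype(np.float32),(0,0),1.2); V=g.max(2);S=255*(V-g.min(2))/V
    return b,cv2.morphologyEx(((V<150)&(S<42.5)).astype(np.uint8)*255,cv2.MORPH_OPEN,np.ones((3,3)))
h.masks0=h.masks;h.masks=mk
out=[]
for i in range(8):
    c=load(f"w{i}");im=cv2.cvtColor(c["frame"],cv2.COLOR_RGB2BGR)
    for k in("tr","pr","do","pu"):
        q=contour(c,k);r=measure(c,k)
        if q is not None:cv2.drawContours(im,[q],-1,(0,0,255),1)
        if r: print(i,k,(r[0]*1000).round(1),round(np.rad2deg(r[1]),1),(np.array(r[2])*1000).round(1))
    x,y=proj(c,[C["tr"]])[0].astype(int);x=max(x,60);y=max(y,45);out.append(cv2.resize(im[y-45:y+45,x-60:x+60],(240,180)) if 60<=x<450 else np.zeros((180,240,3),np.uint8))
cv2.imwrite("pics/m4.png",np.vstack([np.hstack(out[j:j+3]) for j in(0,)]+[np.hstack(out[5:8])]))
# two-view heights from centroid of tray top/pieces
def cen(i,k):
    q=contour(load(f"w{i}"),k); (x,y),_,_=cv2.minAreaRect(q); return load(f"w{i}"),(x,y)
for k,v in dict(do=(2,5),pr=(2,5),pu=(3,4),tt=(1,5),pt=(1,6),put=(1,5),dt=(3,5)).items():
    X,e=tri([cen(j,k) for j in v]);print(k,"h~",X.round(3),round(e,4))
E
```

```text
0 tr [ 472.2 -254.2] 66.4 [91.1 33.3]
1 tr [ 470.8 -253. ] 65.0 [88.9 36.9]
1 pr [470.2  90.4] 8.9 [50.4 65.3]
1 do [629.8  87.7] 0.0 [57.1 79.2]
2 tr [ 470.3 -251.6] 65.9 [93.1 43.1]
2 pr [469.3  91. ] 10.0 [48.5 47.9]
2 do [617.6  91.2] 0.0 [23.6 27.6]
2 pu [473.7 246.2] 0.0 [26.8 29.8]
3 pr [470.8  94.7] 10.1 [48.  49.3]
3 pu [471.5 249.5] 0.0 [26.3 28.6]
4 pr [470.8  94.7] 9.1 [48.3 50. ]
4 pu [472.2 248. ] 0.0 [28.7 31.5]
5 tr [ 470.4 -251.7] 66.2 [90.7 45.9]
5 pr [460.7  88.5] 11.6 [39.  33.8]
5 pu [473.2 246.3] 0.0 [25.9 31.8]
6 tr [ 472.3 -254.1] 67.7 [91.  34.3]
7 tr [ 465.3 -268.5] 66.8 [81.6 34.2]Traceback (most recent call last):
  File "<stdin>", line 21, in <module>
  File "<stdin>", line 19, in cen
cv2.error: OpenCV(4.12.0) /io/opencv/modules/imgproc/src/convhull.cpp:143: error: (-215:Assertion failed) total >= 0 && (depth == CV_32F || depth == CV_32S) in function 'convexHull'
```

View pics/m4.png

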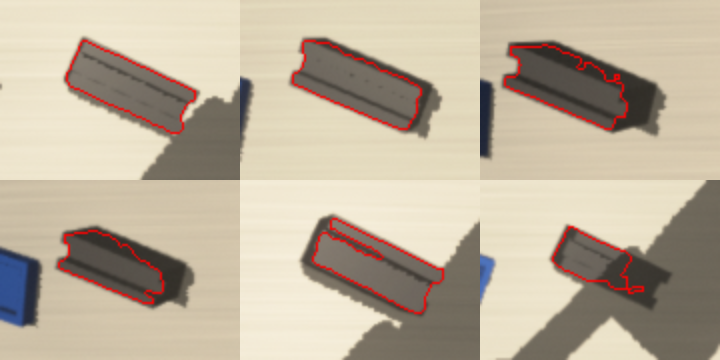

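Candidates, as pixels in the top view:
- **Trough tray:** beech oblong (257,148). The blue ones at (347,189) and (319,231) are decoys.
- **Press tray:** beech square (300,152), not the pink one at (375,247).
- **Round trays:** large (169,148) for the dome, small (260,198) for the punch.
- **Pieces:** trough (305,191), press with four dimples (210,193), dome (211,150), plain punch (167,192).

The close crops show the grooved graphite block as the trough mould.

```bash
cat >> h.py <<'E'
P=dict(tr=(.4717,-.2538,66.2),pr=(.4705,.0918,100.5),do=(.6303,.0903,98.),pu=(.4733,.2495,115.))
Q=dict(tr=(.6445,-.0822,87.6),pr=(.6278,-.2455,94.),do=(.6482,.2490,115.),pu=(.4498,-.0920,90.))
G=dict(tr=.033,pr=.031,do=.029,pu=.033)
def job(k):
    d=lambda a:down(np.deg2rad(a)); x,y,a=P[k];u,v,b=Q[k];g=G[k]
    hand.move_gripper(.085,40); bot.reach([x,y,.13],d(a)); bot.servo_line([x,y,g],velocity=.12)
    hand.move_gripper(0,40); o=get_obs(); print(k,"grip",o["gripper_width"],o["grip_force"],o["position"].round(4) if hasattr(o["position"],"round") else o["position"])
    bot.servo_line([x,y,.13],velocity=.15); print("held",get_obs()["gripper_width"],get_obs()["time_s"])
    bot.reach([u,v,.13],d(b)); bot.servo_line([u,v,g+.012],velocity=.12)
    f0=get_obs()["wrist_force"][2]
    for z in np.arange(.0085,.0044,-.0005):
        bot.servo_line([u,v,g+z],velocity=.02); f=get_obs()["wrist_force"][2]
        if f-f0>3: break
    print("down",z,f-f0,get_obs()["position"])
def release(k):
    u,v,b=Q[k];hand.move_gripper(.085); bot.servo_line([u,v,.14],velocity=.15); print(get_obs()["time_s"])
E
python3 - <<'E'
from h import *
import h
def cen(i,k):
    c=load(f"w{i}");(x,y),_,_=cv2.minAreaRect(contour(c,k)); return c,(x,y)
for k,v in dict(do=(2,5),pr=(2,5),pu=(3,4),tt=(1,5),pt=(1,6),put=(1,5),dt=(3,5)).items():
    X,e=tri([cen(j,k) for j in v]);print(k,"h~",X.round(3),round(e,4))
def mk(f):
    g=cv2.GaussianBlur(f.astype(np.float32),(0,0),1.2); V=g.max(2);S=255*(V-g.min(2))/V
    m=cv2.morphologyEx(((V<150)&(S<42.5)).astype(np.uint8)*255,cv2.MORPH_OPEN,np.ones((3,3)));return m,m
h.masks=mk
print("tr",tri([cen(j,"tr") for j in(0,1)]))
job("tr")
E
```

```text
do h~ [0.642 0.093 0.005] 0.0002
pr h~ [0.471 0.094 0.024] 0.0001
pu h~ [0.475 0.25  0.025] 0.0002
tt h~ [ 0.641 -0.082  0.018] 0.0001
pt h~ [ 0.627 -0.246  0.013] 0.0002
put h~ [ 0.449 -0.092  0.014] 0.0006
dt h~ [0.65  0.251 0.007] 0.0
tr (array([ 0.47076065, -0.25505627,  0.03842176]), np.float64(0.0010222255249505577))
tr grip -1.1013398088373786e-05 0.0 [ 0.4717 -0.2538  0.033 ]
held 1.1597211214090362e-05 13.9833
down 0.004499999999999997 -0.8798362815787892 [ 0.64445949 -0.08218417  0.03743984]
```

```bash
python3 - <<'E'
from h import *
bot.servo_line([*Q["tr"][:2],.2],velocity=.2)
hand.move_gripper(.085)
bot.reach([.50,-.30,.28],down(np.pi)); c=grab("wrist","x0"); o=get_obs();print(o["time_s"],o["gripper_width"])
print(proj(c,[[*P["tr"][:2],.046]]), R.from_quat(down(np.deg2rad(66.2))).as_matrix().round(2))
E
```

```text
21.6833 0.08502162107611919
[[289.4159598  139.04460077]] [[ 0.4   0.91  0.  ]
 [ 0.91 -0.4   0.  ]
 [ 0.    0.   -1.  ]]
```

View pics/x0.png

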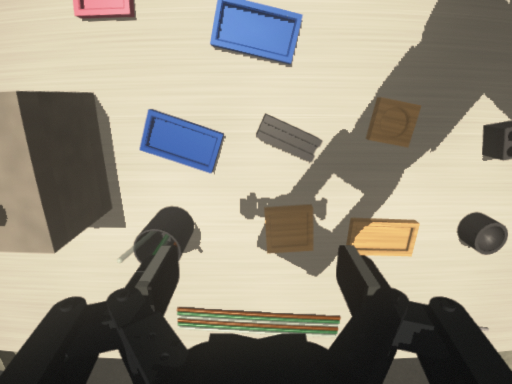

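```bash
python3 - <<'E'
from h import *
x,y,a=P["tr"];d=down(np.deg2rad(a))
bot.reach([x,y,.13],d);bot.servo_line([x,y,.033],velocity=.15)
o=get_obs();print(o["time_s"],o["gripper_width"],o["position"],R.from_quat(o["orientation"]).as_matrix().round(2).tolist(),o["wrist_force"])
im=[]
for n,z in(("side",4),("top",4),("wrist",1.2)):
    c=grab(n,n+"_g");f=cv2.cvtColor(c["frame"],cv2.COLOR_RGB2BGR);px,py=proj(c,[[x,y,.046]])[0].astype(int);print(n,px,py)
    r=int(130/z)if n!="wrist" else 190
    py=min(max(py,r),383-r);px=max(px,r)
    im.append(cv2.resize(f[py-r:py+r,px-r:px+r],(266,266)))
cv2.imwrite("pics/g.png",np.hstack(im))
E
```

```text
24.25 0.08508880922602524 [ 0.47218639 -0.25408357  0.03353506] [[0.4, 0.91, 0.0], [0.91, -0.4, -0.0], [-0.0, 0.0, -1.0]] [-0.36874919 -0.00259334 -0.32705363]
side 290 171
top 305 190
wrist 257 243
```

View pics/g.png

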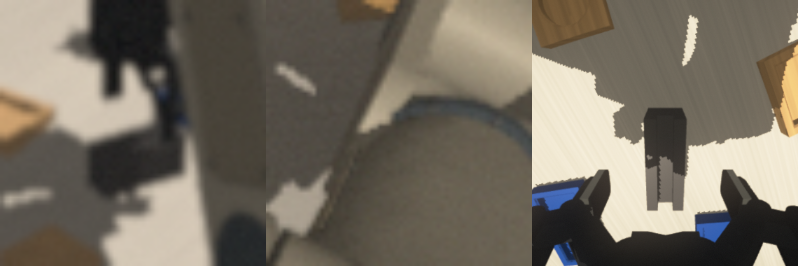

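```bash
python3 - <<'E'
from h import *
w=load("wrist_g");s=load("side_g");o=get_obs();Rt=R.from_quat(o["orientation"]).as_matrix();p=np.array(o["position"])
for z in(.017,.004,-.02,-.04):
    for y in(.0425,-.0425):
        X=p+Rt@[0,y,z];print(z,y,"w",proj(w,[X])[0].round(),"s",proj(s,[X])[0].round(1),X.round(3))
V=w["view"];c=-V[:3,:3].T@V[:3,3];print("cam in tool",Rt.T@(c-p))
a=cv2.imread("pics/wrist_g.png")[120:384,90:430];b=cv2.imread("pics/side_g.png")[125:205,245:325]
cv2.imwrite("pics/g2.png",np.hstack([cv2.resize(a,(480,373)),cv2.resize(b,(320,320))[:373] if 0 else cv2.copyMakeBorder(cv2.resize(b,(320,320)),0,53,0,0,0)]))
E
```

```text
0.017 0.0425 w [320. 223.] s [284.6 172.5] [ 0.511 -0.271  0.017]
0.017 -0.0425 w [198. 223.] s [295.9 183.2] [ 0.434 -0.237  0.017]
0.004 0.0425 w [324. 231.] s [284.7 169.7] [ 0.511 -0.271  0.03 ]
0.004 -0.0425 w [194. 231.] s [296.  180.4] [ 0.434 -0.237  0.03 ]
-0.02 0.0425 w [333. 250.] s [284.9 164.6] [ 0.511 -0.271  0.054]
-0.02 -0.0425 w [185. 250.] s [296.3 175.2] [ 0.434 -0.237  0.054]
-0.04 0.0425 w [343. 270.] s [285.1 160.3] [ 0.511 -0.271  0.074]
-0.04 -0.0425 w [175. 270.] s [296.5 170.8] [ 0.434 -0.237  0.074]
cam in tool [ 0.08192085 -0.000857   -0.16081009]
```

View pics/g2.png

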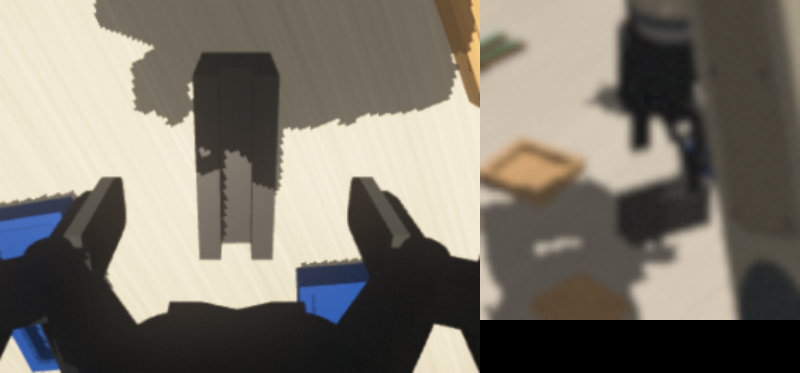

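The fingertips sit about 40 mm higher than the tool frame says. In the wrist view they are 169 px apart, where 131 px is expected, and the side view agrees. That explains the empty grasp. I'll measure the real tip height with a gentle touch on the bare bench.

```bash
python3 - <<'E'
from h import *
x,y,a=P["tr"];d=down(np.deg2rad(a))
bot.servo_line([x,y,.09],velocity=.2); bot.servo_line([.53,-.17,.09],velocity=.25)
hand.move_gripper(0,40); c=grab("wrist","shut")
bot.servo_line([.53,-.17,.022],velocity=.2)
f0=get_obs()["wrist_force"][2]
for z in np.arange(.020,-.05,-.002):
    bot.servo_line([.53,-.17,z],velocity=.05);o=get_obs();f=o["wrist_force"][2]-f0
    if abs(f)>3: break
print(z,o["position"],f,o["time_s"])
bot.servo_line([.53,-.17,.06],velocity=.2)
E
```

```text
-0.019999999999999966 [ 0.53011144 -0.17002938 -0.01830312] 22.62132243050582 31.95
```

```bash
sed -i 's/^G=dict.*/G=dict(tr=-.0025,pr=-.0045,do=-.0065,pu=-.0025)/; s/\.13\]/.09]/g; s/,\.14\],vel/,.09],vel/; s/print("held",/assert o["gripper_width"]>.02; print("held",/; s/g+.012\]/g+.010]/' h.py
python3 - <<'E'
from h import *
job("tr");release("tr")
bot.reach([.56,-.1,.2],down(np.pi));grab("wrist","a0")
E
```

```text
tr grip 0.033117522183875064 40.29065743088722 [ 0.472 -0.254 -0.002]
held 0.03359112200210208 36.0083
down 0.005999999999999998 9.686559430676525 [ 0.64460784 -0.08219891  0.00405709]
40.5917
```

View pics/a0.png

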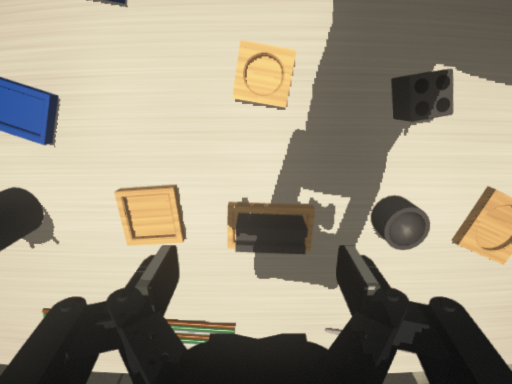

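The wrist view shows the trough seated in its beech tray at (270,232). I'll do the other three the same way.

```bash
python3 - <<'E'
from h import *
for k in("pr","do","pu"): job(k);release(k)
bot.reach([.46,.06,.29],down(np.pi));grab("wrist","b0")
print(get_obs()["time_s"],get_obs()["gripper_width"])
E
```

```text
pr grip 0.049427927730494974 41.552499532699585 [ 0.471   0.0919 -0.0038]
held 0.04913870431148897 46.025
down 0.006499999999999999 4.831298885346335 [ 0.62781041 -0.2455075   0.00233693]
50.7083
do grip 0.05876046596568244 42.63260006904602 [ 0.6312  0.0904 -0.0053]
held 0.05889377315253621 54.2917
down 0.006999999999999999 3.9363397600902843 [0.64825107 0.24901497 0.00077494]
57.9833
pu grip 0.031235400052769324 39.23114240169525 [ 0.4736  0.2497 -0.0019]
held 0.03056210683550025 61.1583
down 0.006499999999999999 3.0397879154941068 [ 0.44984363 -0.09201217  0.00407925]
65.8333
67.0167 0.08494568302833556
```

View pics/b0.png

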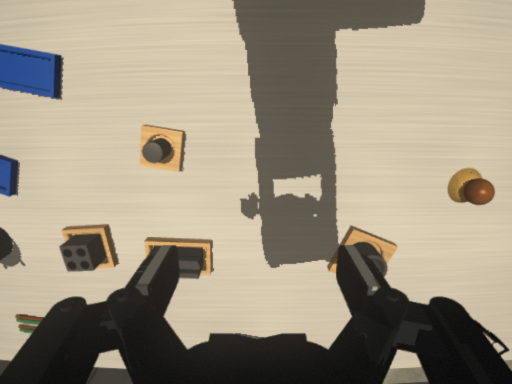

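```bash
python3 - <<'E'
from h import *
bot.reach([.56,.12,.24],down(np.pi));grab("wrist","c0")
bot.reach([.54,-.17,.24],down(np.pi));grab("wrist","c1")
print(get_obs()["time_s"])
cv2.imwrite("pics/c.png",cv2.resize(np.hstack([cv2.imread("pics/c0.png"),cv2.imread("pics/c1.png")]),(800,300),interpolation=cv2.INTER_AREA))
E
```

```text
68.8083
```

View pics/c.png

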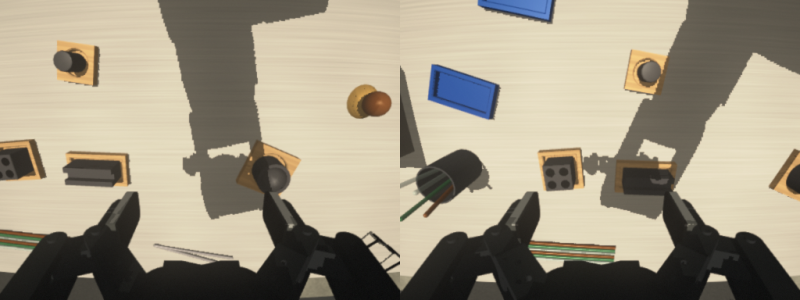

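The two views show all four pieces upright in their trays: dome (270,172), trough (97,168), press (562,172) and punch (649,70). The pot and marble have not moved.

```bash
python3 -c "
from workcell import *
print(hand_in())"
```

```text
the job is handed in; nothing more can be done
None
```

I handed the job in at about 69 s: all four graphite pieces were lowered into their matching beech trays and stood upright in the last pictures, with the gripper open and clear and the pot and marble where they were.

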